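# Changeover at the framer's gluing jig

### The job

The gilt moulding sample in the gluing jig has set. Swing the jig's toggle clamp right back open, take the gilt sample out and hang it by its hole on the empty easel peg, lying flat against the easel, beaded face outward. Then lay the white sample from the bench fully down in the jig, with the clamp still open, and swing the clamp down onto it; leave the walnut sample hanging and everything else on the bench where it is.

Things in the scene. Friction and masses are not known exactly. Their poses are not given: they have to be found in the camera images.
- gilt: gilt (gold) moulding sample: flat strip 170 x 40 x 14 mm, about 70 g (2 mm beads along both edges of its upper face), 18 mm through hole near one end. Origin: centre of its underside; x along the strip to the hole end, z out of the beaded face; hole axis at x = +64.5 mm. It starts in the jig under the clamp, its hole towards the jig's -y end.
- gilt_hole (a point): centre of the gilt sample's hole, at its underside
- white: white moulding sample: flat strip 170 x 40 x 14 mm, about 70 g (2 mm beads along both edges of its upper face), 18 mm through hole near one end. Origin: centre of its underside; x along the strip to the hole end, z out of the beaded face; hole axis at x = +64.5 mm. It starts flat on the bench to the right of the jig.
- jig: gluing jig, fixed. Origin: bench level, under the pocket's centre; y along the pocket, x to the clamp's hinge side. A sample lies along y, either way round, on a floor 12 mm high, between end stops 176 mm apart and, for y = -85 to -10 mm only, side fences 45 mm apart, 8 mm thick (stops and fences 22 mm high). At y > 0 the floor is 28 mm wide and unfenced: grip the sample about y = +40 mm.
- clamp (a joint): toggle clamp: steel arm on a level hinge parallel to the jig's y. 0 = level, its rubber pad on a seated sample (-0.08 with none); grows as it swings up and back over the hinge, 1.57 upright, 2.4 fully open at its stop. Past upright its own weight (250 g) carries it over to either side.
- clamp_grip (a point): centre of the red grip at the end of the clamp arm: a bar 32 mm long, parallel to the hinge, 24 mm in diameter; its flat ends can be pinched from above throughout the swing. It lies 115 mm from the hinge; the pad is 46 mm from the hinge.
- clamp_hinge (a point): middle of the clamp's hinge axis, 46 mm to the +x side of the pocket's centre line, at jig y = -25 mm, 44 mm above the bench; the bracket is 28 mm wide and reaches 54 mm above the bench
- empty_board: the empty easel: plywood strip 34 mm wide, sloping 31 degrees down away from the robot, with a round-tipped steel peg 11 mm thick standing 41 mm square out of its face. Origin: foot of the peg on the face, 125 mm above the bench; z along the peg to its tip, x up the slope; the face runs from x = -163 to +27 mm.
- full_board: the occupied easel, where the walnut sample hangs: plywood strip 34 mm wide, sloping 31 degrees down away from the robot, with a round-tipped steel peg 11 mm thick standing 41 mm square out of its face. Origin: foot of the peg on the face, 125 mm above the bench; z along the peg to its tip, x up the slope; the face runs from x = -163 to +27 mm.
- walnut: brown walnut moulding sample: flat strip 170 x 40 x 14 mm, about 70 g (2 mm beads along both edges of its upper face), 18 mm through hole near one end. Origin: centre of its underside; x along the strip to the hole end, z out of the beaded face; hole axis at x = +64.5 mm. It hangs on the occupied easel; to be left alone.
- walnut_hole (a point): centre of the walnut sample's hole, at its underside
- glue: white jar of glue, 70 mm across, 120 mm tall; origin under its centre; bystander
- tub: grey open tub, 90 x 90 x 85 mm; origin under its centre; bystander
- jarlid: white round jar lid, 70 mm across, 12 mm thick, lying flat; origin under its centre; bystander
- brush: glue brush lying on the bench, about 200 mm long; bystander
- offcut: white offcut of moulding, 110 x 22 x 24 mm, lying on the bench; origin under its centre; bystander
Things that resemble listed ones, but are neither listed nor needed, are in the scene too. Of the things that look like the jig, the middle-sized one is meant.

How it is judged (in metres and radians):
On the way, in this order (a step that is already met when the one before it is completed fails the run):
1. the clamp has been swung back open (over 1.9 rad) (value of joint clamp above 1.9 rad), for 0.2 s.
2. the gilt sample hangs on the empty easel's peg, released, flat on the strip (x of gilt_hole in the frame of empty_board between -0.009 and 0.009 m and y of gilt_hole in the frame of empty_board between -0.009 and 0.009 m and z of gilt_hole in the frame of empty_board between -0.004 and 0.012 m and angle between the z axis of gilt and the z axis of empty_board, either way round below 0.2 rad and contact force between the fingers and gilt below 0.1 N and linear speed of gilt below 0.03 m/s), for 0.3 s.
3. the white sample lies in the jig's pocket, the clamp still open (over 1.2 rad) (x of white in the frame of jig between -0.005 and 0.005 m and y of white in the frame of jig between -0.007 and 0.007 m and z of white in the frame of jig between 0.009 and 0.0145 m and angle between the x axis of white and the y axis of jig, either way round below 0.1 rad and angle between white's own z axis and vertical below 0.08 rad and value of joint clamp above 1.2 rad), for 0.2 s.
At the end, for the whole second after the job is handed in: Gilt hangs released on the formerly empty peg (hole within 9 mm of its axis, underside within 12 mm of the strip, flat to 0.2 rad); white lies level in the pocket (5 mm across, 7 mm along, 0.1 rad) with the clamp down on it (0.05 rad); walnut still hangs; all at rest (all of step 2 and x of white in the frame of jig between -0.005 and 0.005 m and y of white in the frame of jig between -0.007 and 0.007 m and z of white in the frame of jig between 0.009 and 0.0145 m and angle between the x axis of white and the y axis of jig, either way round below 0.1 rad and angle between white's own z axis and vertical below 0.08 rad and x of walnut_hole in the frame of full_board between -0.009 and 0.009 m and y of walnut_hole in the frame of full_board between -0.009 and 0.009 m and z of walnut_hole in the frame of full_board between -0.004 and 0.012 m and angle between the z axis of walnut and the z axis of full_board, either way round below 0.2 rad and value of joint clamp between -0.05 and 0.05 rad and linear speed of white below 0.03 m/s); the robot touches nothing.
It fails at once if one of the bystanders (glue, tub, lid, brush, offcut) is pushed more than 40 mm from where it stood (distance of any of glue, tub, jarlid, brush, offcut from where it was at the start of the episode above 0.04 m).
It fails at once if the walnut sample comes off its peg (distance between walnut and full_board above 0.11 m).
It also fails if it takes over 72 s, if anything falls off the work surface, if the arm or the gripper's body presses on something with over 40 N, if the wrist force passes 120 N, or if a joint passes its speed limit or range.

### The arm

A 6-joint arm with a two-finger parallel gripper is mounted at the origin on the work surface. World frame = base frame: x ahead of the robot, y to its left, z up, the work surface at z = 0. Lengths are in mm, angles in rad, forces in N, time in s.
With the tool pointing down it reaches from about 350 to 875 mm from the base axis. Payload 4.2 kg.
Tool frame: the origin (TCP) lies at the very end of the fingers, on their centre line; the grasp point (between the pads) lies 19 mm behind it; z points along the fingers, y is the line along which they close (so a half turn about z gives the same grasp; the last joint's range is limited). The gripper opens to 85 mm and grips with 20 to 120 N. Pads are 22 mm wide; open, the fingers measure 114 mm over their backs; the gripper's body (76 mm by 85 mm) begins 54 mm behind the grasp point. The pads swing forward as they close: fully open they stand 13 mm farther back than shut.
Start: joints at [1.381, 0.385, 0.008, 0, -1.194, -0.259], TCP at [271.144, 563.099, 231.312] pointing down, gripper open.
Joint ranges: [-3.14, 3.14], [-1.21, 2.06], [-1.07, 1.41], [-3.16, 2.05], [-2.99, -0.16], [-3.1, 3.1]. Speed limits (rad/s): [2.79, 2.79, 3.14, 3.14, 3.14, 3.14].

### API

Orientations are given as a unit quaternion [x, y, z, w].
In Python, from bench import read_state, get_image, get_calibration, job_done gives the robot as it stands.
- The arm moves only by the shell command python3 -m creep 'ROWS'. ROWS is a JSON object of lists of equal length, an entry for each row: "translation": the shift along the world's x, y, z in cm, a list of three; "delta_rot": the turn, a rotation vector about the world's x, y, z in degrees, a list of three; "hand": the finger opening in cm, from 0 to 8.54. A call has 1 to 8 rows; each row is the pose to reach, as a shift and turn from the pose commanded when the call began; what a row does not reach only later rows make up. A row lasts 1/8 s, in which the tool goes at most 62.5 mm and 10.7 degrees, less where a joint would pass 70% of its speed; a pose out of reach is approached as far as the arm can. A call with a gripper value outside its range is refused whole. The fingers move at their own pace and stop on an object; the grip force is fixed at half the most. Time passes only in rows, so rows that repeat a pose let the fingers close. It gives the time, the measured TCP pose, the force, the opening and the grip force at its end, in the units of the state.
- read_state(): the state, without advancing time (a new reading comes with each control period).
- get_image(name): name is "scene" or "top" or "wrist"; returns (picture, depth): 400x640x3 uint8, red, green, blue; 400x640 float32, mm along the optical axis (not along the pixel's ray), 0 where there is no reading.
- get_calibration(name): a dict with "intrinsics" (3x3 intrinsics, pixels), "xyz" and "attitude" of the camera in the world. Camera axes: x right, y down, z forward; pixel columns grow to the right and rows downward; lengths in mm; the calibration is good to about 2 mm. A picture is of the moment at which its call begins: read the wrist's pose just before it. get_calibration takes no time and is no camera call; for the wrist camera it gives the pose at the moment of the call.
- job_done(): hands the job in; it is judged then, once.
The state is a dict: "clock": time; "joints": joint angles; "joint_vel": joint speeds; "joint_efforts": joint torques, N m; "position": TCP position; "ee_rot": TCP orientation; "contact_force": force on the tool from outside, world axes, zero at the start; "wrist_torque": the same for the moment, N m; "gripper_width": finger opening in mm; "grasp_force": force on a finger pad.
Only numpy, scipy, OpenCV 4.12 (cv2) and the standard library are available. Lean on these libraries where they do the work, as an engineer would, in place of code of your own. Each camera call takes 0.05 s, during which the arm holds its last target. There are 200 camera calls.

## Working session

There is one attempt and no reset: what is moved stays moved. The work goes in short steps, Python scripts to look and compute and a shell command to move; the robot and the scene stay as the last step left them, time stands still between calls to the robot, and variables do not carry over. Pictures are saved under pics/ and viewed, at most 12 in all, crops included, and the job is handed in when it is done.

```bash
mkdir -p pics
cat > h.py <<'E'
import numpy as np, cv2
from bench import *
from scipy.spatial.transform import Rotation as R
def cal(n):
    c=get_calibration(n); a=np.array(c["attitude"],float)
    Rm=a if a.shape==(3,3) else R.from_quat(a).as_matrix()
    return np.array(c["intrinsics"]),Rm,np.array(c["xyz"])
def pts(n,dep):
    K,Rm,t=cal(n); v,u=np.mgrid[:400,:640]
    c=np.stack([(u-K[0,2])/K[0,0]*dep,(v-K[1,2])/K[1,1]*dep,dep],-1)
    return c@Rm.T+t
def ray(n,u,v,z):
    K,Rm,t=cal(n); d=Rm@np.array([(u-K[0,2])/K[0,0],(v-K[1,2])/K[1,1],1]); return t+d*(z-t[2])/d[2]
E
python3 - <<'E'
from h import *
for n in("scene","top"):
    im,d=get_image(n); np.savez("pics/"+n,im=im,d=d,P=pts(n,d)); print(n,get_calibration(n))
    cv2.imwrite(f"pics/{n}.png",im[:,:,::-1])
print(read_state())
E
```

```text
scene {'intrinsics': array([[433.40051766,   0.        , 322.86885013],
       [  0.        , 433.40051766, 201.04240596],
       [  0.        ,   0.        ,   1.        ]]), 'xyz': array([1065.22884751,  466.02408448, 1174.4783492 ]), 'attitude': array([ 0.37629392,  0.8749395 , -0.278108  , -0.12465831])}
top {'intrinsics': array([[489.97827883,   0.        , 324.02856195],
       [  0.        , 489.97827883, 195.42553561],
       [  0.        ,   0.        ,   1.        ]]), 'xyz': array([ 303.78327066,  -63.22071098, 1625.90853738]), 'attitude': array([-0.70456985,  0.70669411, -0.036905  ,  0.05294132])}
{'clock': 0.1, 'joints': array([ 1.38058565e+00,  3.85493166e-01,  6.78687161e-03, -4.55950225e-04,
       -1.19400931e+00, -2.58620730e-01]), 'joint_vel': array([ 0.00030948, -0.00344069,  0.00406056,  0.00217592,  0.00122733,
        0.00105318]), 'joint_efforts': array([-7.13523968e-04, -3.93320739e+01,  1.88928813e+01,  4.19789314e+00,
       -2.60731169e-03,  7.05597159e-06]), 'position': array([270.93789435, 562.64866022, 230.32925644]), 'ee_rot': array([ 9.74905115e-01, -2.22618621e-01, -1.78960384e-04,  9.66324937e-04]), 'contact_force': array([-0.3982311 , -0.76075779,  0.0072537 ]), 'wrist_torque': array([ 0.03813971,  0.00767214, -0.01854338]), 'grasp_force': 0.0, 'gripper_width': 85.31695945937523}
```

View pics/scene.png

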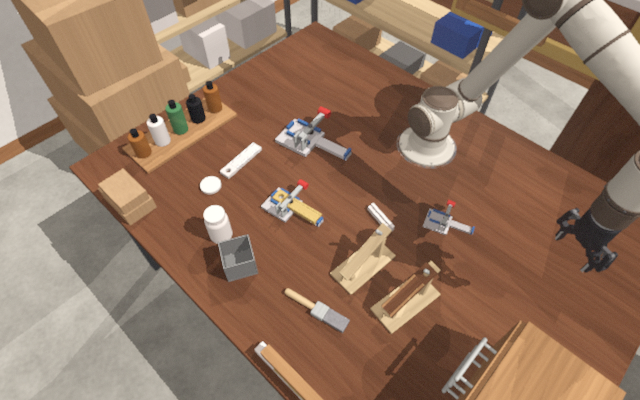

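View pics/top.png

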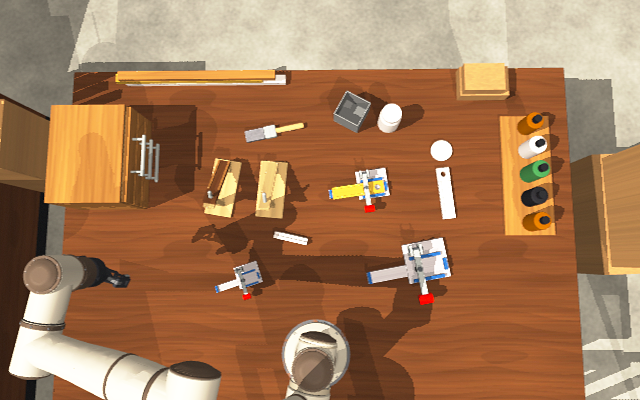

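Scene and top views: three jigs look alike. They are the big one (top px 415,265), the middle one with the gilt sample and red grip (360,190 / grip 370,208), and the small one (240,280). The middle-sized one, holding the gilt, fits. White strips are the sample at (446,193), which is long and has a hole, and the offcut at (291,238), which is short. The empty easel is at (270,190) and the walnut is on the easel at (220,187).

Run:
```python
from h import *
for n in("scene","top"):
    z=np.load(f"pics/{n}.npz"); im,P=z["im"],z["P"]; hsv=cv2.cvtColor(im,cv2.COLOR_RGB2HSV)
    H,S,V=hsv[...,0].astype(int),hsv[...,1],hsv[...,2]
    box={"scene":{"jig":(255,175,330,230),"white":(215,140,265,180),"easel":(328,222,396,292)},"top":{"jig":(325,160,395,215),"white":(430,163,460,222),"easel":(252,157,292,220)}}[n]
    for k,m,b in (("red",((H<6)|(H>174))&(S>180)&(V>120),"jig"),("gold",(H>20)&(H<32)&(S>130)&(V>120),"jig"),("blue",(H>98)&(H<125)&(S>120),"jig"),("white",(S<50)&(V>170),"white"),("steel",(S<60)&(V>60),"easel"),("wood",(H>10)&(H<28)&(S>50)&(S<150)&(V>150),"easel")):
        x0,y0,x1,y1=box[b]; M=np.zeros(m.shape,np.uint8); M[y0:y1,x0:x1]=m[y0:y1,x0:x1]
        c,l,s,ce=cv2.connectedComponentsWithStats(M)
        for i in range(1,c):
            if s[i,4]<(6 if k=="steel" else 12):continue
            q=P[l==i]; q=q[np.isfinite(q).all(1)]
            r=cv2.minAreaRect(q[:,:2].astype(np.float32))
            print(n,k,s[i,4],ce[i].round(0),"med",np.median(q,0).round(0),"zr",np.percentile(q[:,2],[5,95]).round(0),"rect",np.round(r[0]),np.round(r[1]),round(r[2],1))
im=[np.load(f"pics/{n}.npz")["im"] for n in("top","scene")]
a=cv2.resize(im[0][150:225,195:395],(800,300),interpolation=cv2.INTER_CUBIC); b=cv2.resize(im[1][170:270,240:440],(600,300),interpolation=cv2.INTER_CUBIC)
cv2.imwrite("pics/crop1.png",np.vstack([a,np.pad(b,((0,0),(0,200),(0,0)))])[:,:,::-1])
```

```text
scene blue 13 [274. 201.] med [ 571. -207.   21.] zr [16. 26.] rect [ 570. -208.] [27.  6.] 84.1
scene blue 13 [319. 220.] med [521. -49.  19.] zr [17. 24.] rect [524. -48.] [24.  6.] 11.4
scene white 545 [241. 160.] med [ 525. -428.   12.] zr [-1. 17.] rect [800. -40.] [1132.  153.] 54.6
scene white 13 [216. 178.] med [ 634. -427.    9.] zr [-3. 13.] rect [ 631. -430.] [24. 12.] 56.2
scene steel 73 [388. 225.] med [384. 121.  18.] zr [-2. 25.] rect [375. 110.] [35. 55.] 5.1
scene steel 31 [378. 232.] med [493. 154. 144.] zr [ 62. 161.] rect [732. 288.] [755.  21.] 29.6
scene wood 12 [364. 225.] med [426.  60.  -1.] zr [-5.  3.] rect [427.  62.] [23.  9.] 84.7
scene wood 1925 [364. 261.] med [547. 159.  12.] zr [  5. 127.] rect [746. 237.] [768. 167.] 23.5
scene wood 38 [335. 232.] med [508.   8.  -1.] zr [-6.  4.] rect [507.   7.] [29. 35.] 38.9
top red 72 [369. 208.] med [ 463. -173.   53.] zr [40. 59.] rect [ 397. -117.] [ 34. 212.] 50.8
top gold 123 [377. 186.] med [ 539. -202.   25.] zr [19. 31.] rect [ 538. -198.] [41. 49.] 6.7
top gold 359 [348. 191.] med [ 523. -103.   26.] zr [19. 32.] rect [ 427. -110.] [242. 105.] 2.6
top blue 31 [374. 179.] med [ 564. -193.   20.] zr [15. 26.] rect [ 564. -194.] [ 8. 45.] 8.2
top blue 17 [385. 185.] med [ 542. -229.   20.] zr [ 8. 25.] rect [ 542. -230.] [25.  5.] 9.3
top blue 13 [331. 193.] med [516. -50.  23.] zr [17. 29.] rect [515. -48.] [ 3. 24.] 89.9
top blue 32 [377. 195.] med [ 510. -201.   19.] zr [16. 29.] rect [ 511. -201.] [ 7. 46.] 9.2
top white 648 [446. 193.] med [ 516. -429.   13.] zr [ 3. 20.] rect [ 402. -297.] [159. 481.] 41.1
top steel 32 [264. 197.] med [489. 154. 143.] zr [111. 163.] rect [492. 156.] [32. 15.] 7.8
top wood 1412 [271. 189.] med [531. 143.  12.] zr [  2. 130.] rect [445. 106.] [405. 174.] 26.9
```

View pics/crop1.png

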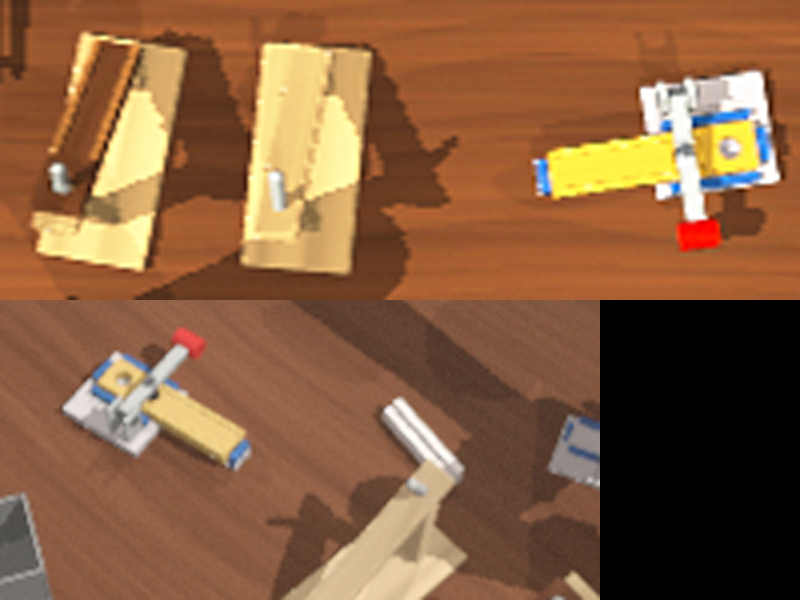

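The crop confirms it: the gilt strip is in the middle-sized jig with its hole towards −y (crop px 730,150) and the red grip at (698,235). The empty easel's peg is at (277,190). Measured points agree with the given sizes: stops 184 mm centre to centre, and the grip where the hinge geometry predicts. Next I move over the easel for close wrist views.

```bash
python3 -m creep '{"translation":[[1,-5,6],[3,-11,12],[5,-17,14],[7,-23,14],[9,-29,14],[11,-35,14],[13,-40,14],[13,-43,14]],"delta_rot":[[0,0,5],[0,0,10],[0,0,15],[0,0,20],[0,0,25],[0,0,30],[0,0,34],[0,0,34]],"hand":[8.5,8.5,8.5,8.5,8.5,8.5,8.5,8.5]}'
python3 - <<'E'
from h import *
print(read_state()["position"],get_calibration("wrist"))
K,Rm,t=cal("wrist"); print(Rm.round(2))
im,d=get_image("wrist"); np.savez("pics/w1",im=im,d=d,P=pts("wrist",d),K=K,Rm=Rm,t=t); cv2.imwrite("pics/w1.png",im[:,:,::-1])
E
```

```text
clock: 1.1
position: [401.3, 131.1, 371.0]
ee_rot: [0.997, 0.072, -0.0, 0.0]
contact_force: [1.1, -0.6, 0.2]
gripper_width: 85.1
grasp_force: 0.0
[401.26049939 131.12622037 371.00623874] {'intrinsics': array([[354.54806324,   0.        , 313.59059351],
       [  0.        , 354.54806324, 200.7886789 ],
       [  0.        ,   0.        ,   1.        ]]), 'xyz': array([477.42258559, 141.38877051, 513.72960436]), 'attitude': array([ 0.74781403, -0.64580523, -0.10037284,  0.11676928])}
[[ 0.15 -0.94 -0.3 ]
 [-0.99 -0.14 -0.05]
 [ 0.    0.3  -0.95]]
```

View pics/w1.png

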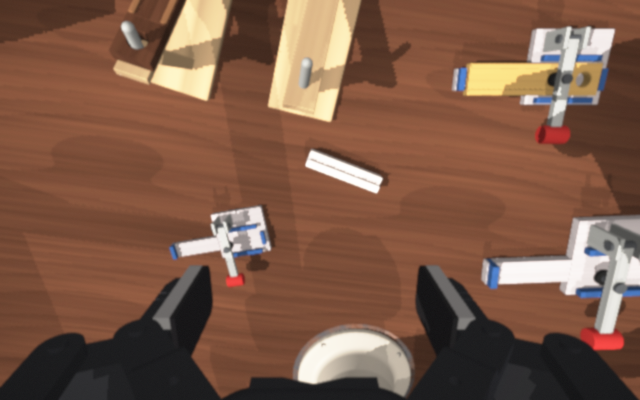

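The wrist view shows the empty peg at (306,72), walnut on its easel (133,35) and the middle jig at upper right (535,80). I'll shift forward so one view centres easel, jig and white sample.

```bash
python3 -m creep '{"translation":[[4,-4,0],[8,-8,0],[12,-12,0],[14,-15,0],[14,-15,0]],"delta_rot":[[0,0,0],[0,0,0],[0,0,0],[0,0,0],[0,0,0]],"hand":[8.5,8.5,8.5,8.5,8.5]}'
python3 - <<'E'
from h import *
K,Rm,t=cal("wrist"); print(t,read_state()["position"])
im,d=get_image("wrist"); np.savez("pics/w2",im=im,d=d,P=pts("wrist",d),K=K,Rm=Rm,t=t); cv2.imwrite("pics/w2.png",im[:,:,::-1])
E
```

```text
clock: 1.78
position: [541.8, -18.6, 369.6]
ee_rot: [0.998, 0.07, -0.002, 0.0]
contact_force: [0.1, -0.3, -0.0]
gripper_width: 85.0
grasp_force: 0.0
[618.4544489   -8.56742697 512.14810029] [541.84694534 -18.56454852 369.61767924]
```

View pics/w2.png

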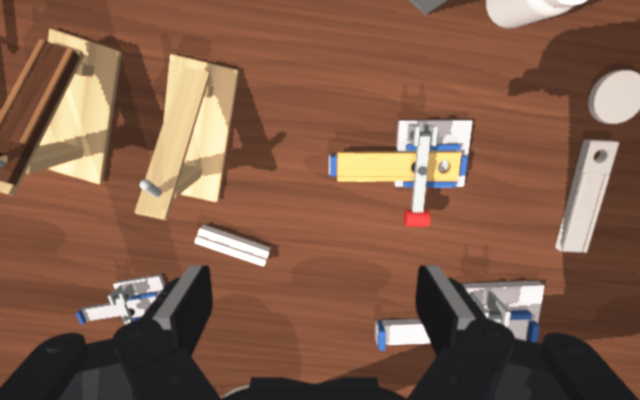

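This view has everything: gilt (400,167) with hole (443,166), red grip (418,219), stops (333,165)/(463,168), peg from foot to tip around (150,187), and white strip (587,197) with hole (600,155).

```bash
cat > m.py <<'E'
from h import *
z=np.load("pics/w2.npz"); im,P,K,Rm,t,d=[z[k] for k in("im","P","K","Rm","t","d")]
hsv=cv2.cvtColor(im,cv2.COLOR_RGB2HSV); H,S,V=hsv[...,0].astype(int),hsv[...,1],hsv[...,2]
def pl(uv,z):
    uv=np.atleast_2d(uv); r=np.c_[(uv[:,0]-K[0,2])/K[0,0],(uv[:,1]-K[1,2])/K[1,1],np.ones(len(uv))]@Rm.T
    return (t+r*((z-t[2])/r[:,2])[:,None])[:,:2]
def comp(m,b,mn):
    x0,y0,x1,y1=b; M=np.zeros(m.shape,np.uint8); M[y0:y1,x0:x1]=m[y0:y1,x0:x1]
    c,l,s,ce=cv2.connectedComponentsWithStats(M); return [(l==i) for i in range(1,c) if s[i,4]>=mn]
jb=(320,110,480,232)
for k,m,b,mn,h in (("gold",(H>14)&(H<32)&(S>90)&(V>120),jb,100,26),("blue",(H>98)&(H<125)&(S>120),jb,15,22),("red",((H<6)|(H>174))&(S>160)&(V>100),jb,40,44),("white",(S<70)&(V>120),(550,135,625,260),500,14),("steel",(S<70)&(V>70),(135,172,168,200),8,150)):
    for c in comp(m,b,mn):
        v,u=np.nonzero(c); q=P[c]; q=q[(d[c]>0)]
        r=cv2.minAreaRect(pl(np.c_[u,v],h).astype(np.float32))
        print(k,len(u),(u.mean().round(1),v.mean().round(1)),"depthz",np.percentile(q[:,2],[5,50,95]).round(1),"med",np.median(q,0).round(1),"rect@",h,np.round(r[0],1),np.round(r[1],1),round(r[2],1))
print("bench z",np.median(P[240:260,300:380,2]))
# board plane
wood=(H>8)&(H<28)&(S<170)&(V>100)
M=np.zeros(d.shape,bool); M[55:218,130:215]=wood[55:218,130:215]; M&=(P[...,2]>30)&(d>0)
q=P[M]; 
for _ in range(6):
    c=q.mean(0); n=np.linalg.svd(q-c,full_matrices=False)[2][2]; n*=np.sign(n[2]); e=(q-c)@n; q=q[abs(e)<max(3,2*np.median(abs(e)))]
print("board n",n.round(3),"c",c.round(1),len(q),"tilt",np.degrees(np.arccos(n[2])),"yaw",np.degrees(np.arctan2(n[1],n[0])),"rms",e.std())
r=cv2.minAreaRect((q[:,:2]).astype(np.float32)); print(r); np.savez("pics/board",n=n,c=c,q=q)
g=P[172:200,138:166]; hh=(g-c)@n; 
sel=(hh>8)&(hh<60); vv,uu=np.nonzero(sel)
print("peg pts",sel.sum()); o=np.argsort(hh[sel]); 
for i in o[::max(1,len(o)//12)]: print(uu[i]+138,vv[i]+172,g[sel][i].round(1),hh[sel][i].round(1))
E
python3 m.py
```

```text
gold 2300 (np.float64(374.7), np.float64(166.3)) depthz [22.7 26.9 29.4] med [ 525.4 -107.    26.9] rect@ 26 [ 525.1 -109.4] [ 44.1 109.3] 8.1
gold 814 (np.float64(443.4), np.float64(165.9)) depthz [23.4 26.5 28. ] med [ 539.2 -202.9   26.5] rect@ 26 [ 539.2 -203.2] [39.8 44.9] 8.1
blue 35 (np.float64(410.5), np.float64(147.2)) depthz [21.8 22.7 24.2] med [ 557.9 -151.3   22.7] rect@ 22 [ 558.6 -153.8] [ 5.5 11.3] 8.1
blue 122 (np.float64(446.4), np.float64(147.0)) depthz [21.4 22.8 24. ] med [ 565.5 -200.8   22.8] rect@ 22 [ 565.3 -200.5] [ 5.6 39. ] 8.1
blue 77 (np.float64(332.6), np.float64(165.6)) depthz [21.3 22.6 24.1] med [516.7 -49.3  22.6] rect@ 22 [517.4 -50.2] [27.3  4.3] 9.1
blue 90 (np.float64(463.3), np.float64(165.3)) depthz [21.1 22.7 24. ] med [ 543.9 -231.1   22.7] rect@ 22 [ 544.1 -232.5] [25.8  7.1] 8.4
blue 32 (np.float64(407.8), np.float64(184.3)) depthz [21.5 22.6 24.2] med [ 505.8 -160.5   22.6] rect@ 22 [ 505.4 -161.6] [ 4.4 11.7] 8.1
blue 105 (np.float64(440.6), np.float64(184.4)) depthz [21.2 22.6 24.1] med [ 512.  -206.5   22.6] rect@ 22 [ 512.  -207.6] [ 
[... 398 characters left out ...]
rect@ 150 [492.2 148.9] [23.8 12.7] 55.0
bench z 0.5889794456638242
board n [ 0.475 -0.297  0.828] c [533.5 145.6  91.5] 4162 tilt 34.08510983917409 yaw -31.978683968014092 rms 5.464970200574533
((535.470458984375, 147.38966369628906), (33.7471923828125, 165.8869171142578), 85.79745483398438)
peg pts 204
158 193 [481.  148.3 132.7] 8.4
151 194 [481.3 152.9 139.9] 13.2
156 191 [485.7 147.3 140.4] 17.3
155 188 [490.  147.2 143.2] 21.7
147 191 [488.1 152.4 150.9] 25.6
149 190 [490.5 149.1 153.7] 30.0
151 182 [499.4 147.3 153.1] 34.3
144 189 [493.3 151.2 160.6] 36.5
146 188 [494.7 149.1 160.6] 37.7
146 180 [502.3 150.4 157.7] 38.6
145 182 [500.6 150.6 159.5] 39.2
145 180 [502.7 150.7 159.4] 40.1
```

```bash
python3 -m creep '{"translation":[[-2,-4,-4],[-4,-8,-8],[-6,-12,-12],[-7.6,-15.6,-17],[-7.6,-15.6,-21],[-7.6,-15.6,-24],[-7.6,-15.6,-25],[-7.6,-15.6,-25]],"delta_rot":[[0,0,0.4],[0,0,0.4],[0,0,0.4],[0,0,0.4],[0,0,0.4],[0,0,0.4],[0,0,0.4],[0,0,0.4]],"hand":[6,6,6,6,6,6,6,6]}'
cat >> m.py <<'E'
print('---')
rng=np.random.default_rng(0); B=P[M]; best=0
for _ in range(1500):
    a=B[rng.choice(len(B),3,False)]; nn=np.cross(a[1]-a[0],a[2]-a[0]); L=np.linalg.norm(nn)
    if L<300: continue
    nn/=L; nn*=np.sign(nn[2]); k=abs((B-a[0])@nn)<2.5
    if abs(np.degrees(np.arccos(nn[2]))-31)<8 and k.sum()>best: best=k.sum(); bk=k
q=B[bk]; c=q.mean(0); n=np.linalg.svd(q-c,full_matrices=False)[2][2]; n*=np.sign(n[2])
print(best,len(B),"n",n.round(3),"tilt",np.degrees(np.arccos(n[2])).round(2),"yaw",np.degrees(np.arctan2(n[1],n[0])).round(2))
y=np.cross([0,0,1.],n); y/=np.linalg.norm(y); x=np.cross(y,n)
# long edges: rectangle in plane
uvp=np.c_[(q-c)@x,(q-c)@y].astype(np.float32); r=cv2.minAreaRect(uvp); print(r, "ctr",(c+x*r[0][0]+y*r[0][1]).round(1))
print("x",x.round(3),"y",y.round(3))
for s in(-60,-40,-20,0,20,40,60):
    k=abs(uvp[:,0]-uvp[:,0].mean()-s)<4; print(s,np.percentile(uvp[k,1],[2,98]).round(1))
hh=(P-c)@n; s=np.zeros(d.shape,bool); s[172:200,138:166]=1; s&=(hh>6)&(hh<60)&(S<70)
pp=P[s]; print("peg h max",np.percentile(hh[s],98).round(1)); a=np.linalg.svd(pp-pp.mean(0))[2][0]; print("peg axis",a.round(3), "foot est", (pp.mean(0)-n*hh[s].mean()).round(1))
E
python3 m.py | sed -n '/---/,$p'
```

```text
clock: 2.82
position: [465.4, -172.3, 121.7]
ee_rot: [0.997, 0.076, 0.0, 0.0]
contact_force: [0.2, -0.3, 1.2]
gripper_width: 60.1
grasp_force: 0.0
---
4389 5268 n [ 0.511 -0.052  0.858] tilt 30.91 yaw -5.79
((2.5277175903320312, 0.7336349487304688), (189.771240234375, 34.87025451660156), 0.8582137823104858) ctr [537.1 148.2  90.7]
x [ 0.854 -0.087 -0.514] y [ 0.101  0.995 -0.   ]
-60 [-17.    1.8]
-40 [-16.7  16. ]
-20 [-16.2  16.3]
0 [-15.9  16.7]
20 [-15.9  16.7]
40 [-15.2  17.8]
60 [-15.   17.7]
peg h max 42.0
peg axis [-0.569 -0.063 -0.82 ] foot est [477.6 151.  126.3]
```

Board plane tilt 30.9°, face 190 × 35 mm, peg height about 42: all match the description. Peg foot ≈ (478,152,125.5), up-slope direction (−.854,.075,.514). Descending on the clamp grip.

```bash
python3 -m creep '{"translation":[[0,-0.1,-4],[0,-0.1,-8],[0,-0.1,-9.3],[0,-0.1,-9.3],[0,-0.1,-9.3],[0,-0.1,-9.3],[0,-0.1,-9.3]],"delta_rot":[[0,0,0],[0,0,0],[0,0,0],[0,0,0],[0,0,0],[0,0,0],[0,0,0]],"hand":[6,6,6,6,2,2,2]}'
```

```text
clock: 3.7
position: [466.7, -175.0, 30.3]
ee_rot: [0.997, 0.076, 0.002, 0.001]
contact_force: [-1.1, -5.4, 3.5]
gripper_width: 30.9
grasp_force: 59.7
```

Gripped: width 30.9 against the 32 mm bar. Swinging up along the arc.

```bash
python3 -m creep '{"translation":[[0.11,0.02,1.6],[0.55,0.08,3.55],[1.33,0.2,5.4],[2.41,0.36,7.08],[3.76,0.56,8.55],[5.35,0.79,9.75],[7.11,1.05,10.66],[9.01,1.33,11.25]],"delta_rot":[[0,0,0],[0,0,0],[0,0,0],[0,0,0],[0,0,0],[0,0,0],[0,0,0],[0,0,0]],"hand":[2,2,2,2,2,2,2,2]}'
```

```text
clock: 4.7
position: [552.4, -162.4, 140.7]
ee_rot: [0.997, 0.075, -0.004, 0.001]
contact_force: [-3.7, -7.7, -6.7]
gripper_width: 30.5
grasp_force: 59.8
```

```bash
python3 -m creep '{"translation":[[1.97,0.29,0.24],[3.95,0.58,0.14],[5.87,0.87,-0.31],[7.7,1.14,-1.1],[9.05,1.34,-1.95],[9.82,1.45,-2.57],[9.82,1.45,-2.57],[9.82,1.45,-2.57]],"delta_rot":[[0,0,0],[0,0,0],[0,0,0],[0,0,0],[0,0,0],[0,0,0],[0,0,0],[0,0,0]],"hand":[2,2,2,2,2,2,2,4.8]}'
python3 -m creep '{"translation":[[0,0,0],[0,0,0],[0,0,4],[0,0,8],[0,0,12],[0,0,12]],"delta_rot":[[0,0,0],[0,0,0],[0,0,0],[0,0,0],[0,0,-10],[0,0,-15]],"hand":[5.5,6,6,6,6,6]}'
```

```text
clock: 5.7
position: [654.1, -145.7, 115.2]
ee_rot: [0.997, 0.075, 0.001, -0.0]
contact_force: [-0.2, 0.5, -0.7]
gripper_width: 47.1
grasp_force: 0.0
clock: 6.45
position: [655.3, -146.1, 239.9]
ee_rot: [0.998, -0.056, 0.004, 0.0]
contact_force: [0.4, -0.1, -1.0]
gripper_width: 60.0
grasp_force: 0.0
```

```bash
python3 -m creep '{"translation":[[-2,1,0],[-4,2,0],[-6,3,0],[-8,4,0],[-10,4.5,0],[-12,4.5,0],[-13.1,4.5,0],[-13.1,4.5,0]],"delta_rot":[[0,0,-10],[0,0,-20],[0,0,-30],[0,0,-40],[0,0,-50],[0,0,-60],[0,0,-70],[0,0,-75.2]],"hand":[8.5,8.5,8.5,8.5,8.5,8.5,8.5,8.5]}'
cat > look.py <<'E'
import sys
from h import *
n=sys.argv[1]
s=read_state(); print(s["position"].round(1),(2*np.degrees(np.arctan2(s["ee_rot"][1],s["ee_rot"][0]))).round(2))
K,Rm,t=cal("wrist"); im,d=get_image("wrist"); P=pts("wrist",d); np.savez("pics/"+n,im=im,d=d,P=P,K=K,Rm=Rm,t=t); cv2.imwrite(f"pics/{n}.png",im[:,:,::-1])
hsv=cv2.cvtColor(im,cv2.COLOR_RGB2HSV); H,S,V=hsv[...,0].astype(int),hsv[...,1],hsv[...,2]
for k,m,mn in (("gold",(H>14)&(H<32)&(S>90)&(V>120)&(P[...,2]>20)&(P[...,2]<32),300),("blue",(H>98)&(H<125)&(S>120)&(P[...,2]<30),60),("red",((H<6)|(H>174))&(S>160)&(V>100),60)):
    c,l,st,ce=cv2.connectedComponentsWithStats(m.astype(np.uint8))
    for i in range(1,c):
        if st[i,4]<mn: continue
        q=P[(l==i)&(d>0)]; r=cv2.minAreaRect(q[:,:2].astype(np.float32))
        print(k,st[i,4],ce[i].round(),"med",np.median(q,0).round(1),"rect",np.round(r[0],1),np.round(r[1],1),round(r[2],1))
E
python3 look.py w3
```

```text
clock: 7.45
position: [521.5, -100.8, 235.4]
ee_rot: [0.756, -0.654, -0.0, -0.0]
contact_force: [0.6, 0.3, 0.1]
gripper_width: 85.0
grasp_force: 0.0
[ 521.5 -100.8  235.4] -81.7
gold 6827 [310. 123.] med [ 529.8 -146.    26.3] rect [ 529.9 -140.7] [ 40.  169.6] 8.4
blue 257 [310.  25.] med [ 543.3 -232.3   21.9] rect [ 543.3 -232.4] [25.5  7.1] 8.7
blue 520 [283.  74.] med [ 563.  -186.5   22.1] rect [ 562.7 -185. ] [ 6.2 71.7] 8.3
blue 522 [338.  74.] med [ 511.1 -194.3   22. ] rect [ 510.8 -192.5] [ 6.3 71.7] 7.9
blue 208 [593. 136.] med [ 257.2 -173.5   29. ] rect [ 251.2 -174. ] [22.7 10.1] 12.0
blue 79 [618. 135.] med [ 233.6 -178.5   29.5] rect [ 231.4 -177.4] [15.6  9.8] 7.9
blue 131 [311. 215.] med [516.5 -50.6  21.7] rect [516.4 -50.8] [25.7  6.4] 8.2
red 1823 [121. 106.] med [ 658.6 -148.6  131.3] rect [ 697.1 -135.1] [96.1 50.3] 6.7
```

The clamp is fully open (red grip at 658,−149,131) and the gilt is clear: 40 × 169.6 mm, centre (530,−141), yaw 8.4°. Descending to grip at y = +40.

```bash
python3 -m creep '{"translation":[[0,0,-5],[0,0,-10],[0,0,-15],[0,0,-18],[0,0,-20],[0,0,-20],[0,0,-20]],"delta_rot":[[0,0,0],[0,0,0],[0,0,0],[0,0,0],[0,0,0],[0,0,0],[0,0,0]],"hand":[8.5,8.5,8.5,8.5,8.5,8.5,8.5]}'
```

```text
clock: 8.38
position: [523.2, -101.0, 35.9]
ee_rot: [0.758, -0.653, 0.001, -0.0]
contact_force: [0.3, -0.5, 1.3]
gripper_width: 84.9
grasp_force: 0.0
```

```bash
python3 -m creep '{"translation":[[0.05,0,-1.5],[0.05,0,-2.7],[0.05,0,-2.7],[0.05,0,-2.7],[0.05,0,-2.7],[0.05,0,-2.7],[0.05,0,-2.7]],"delta_rot":[[0,0,0],[0,0,0],[0,0,0],[0,0,0],[0,0,0],[0,0,0],[0,0,0]],"hand":[8.5,8.5,8.5,3,3,3,3]}'
```

```text
clock: 9.25
position: [523.6, -101.0, 8.8]
ee_rot: [0.758, -0.653, 0.001, -0.001]
contact_force: [-0.1, 0.1, 4.3]
gripper_width: 38.6
grasp_force: 61.9
```

```bash
python3 -m creep '{"translation":[[0,0,3],[0,0,7],[0,0,12],[0.5,2,17],[1.5,5,21],[2.5,9,25],[4,13,25],[5,17,25]],"delta_rot":[[0,0,0],[0,0,0],[0,0,0],[0,0,-8],[0,0,-18],[0,0,-28],[0,0,-38],[0,0,-48]],"hand":[3,3,3,3,3,3,3,3]}'
python3 -m creep '{"translation":[[1,2,0],[2,4,0],[3,6,0],[4,7,0],[5,7.3,0],[5.5,7.3,0],[5.5,7.3,0],[5.5,7.3,0]],"delta_rot":[[0,0,-10],[0,0,-20],[0,0,-30],[0,0,-40],[0,0,-50],[0,0,-55.5],[0,0,-55.5],[0,0,-55.5]],"hand":[3,3,3,3,3,3,3,3]}'
```

```text
clock: 10.25
position: [572.9, 70.2, 258.3]
ee_rot: [-0.424, 0.906, 0.0, 0.0]
contact_force: [-0.2, 0.3, -1.1]
gripper_width: 38.7
grasp_force: 61.6
clock: 11.25
position: [627.5, 141.8, 257.8]
ee_rot: [0.043, 0.999, -0.0, -0.0]
contact_force: [-0.4, 0.3, -1.1]
gripper_width: 38.5
grasp_force: 61.7
```

```bash
python3 -m creep '{"translation":[[0,0,0],[0,0,0],[0,0,0],[0,-0.2,-4],[0,-0.2,-6],[0,-0.2,-6],[0,-0.2,-6]],"delta_rot":[[0.8,9,0],[1.5,18,0],[2.3,27,0],[2.7,30.9,0],[2.7,30.9,0],[2.7,30.9,0],[2.7,30.9,0]],"hand":[3,3,3,3,3,3,3]}'
cat > look2.py <<'E'
import sys
from h import *
n=sys.argv[1]; s=read_state(); T=R.from_quat(s["ee_rot"]).as_matrix(); p=s["position"]; print(p.round(1)); print(T.round(3))
K,Rm,t=cal("wrist"); im,d=get_image("wrist"); P=pts("wrist",d); np.savez("pics/"+n,im=im,d=d,P=P,K=K,Rm=Rm,t=t,T=T,p=p); cv2.imwrite(f"pics/{n}.png",im[:,:,::-1])
hsv=cv2.cvtColor(im,cv2.COLOR_RGB2HSV); H,S,V=hsv[...,0].astype(int),hsv[...,1],hsv[...,2]
Q=(P-p)@T   # tool frame
g=(H>14)&(H<34)&(S>90)&(V>90)&(d>0)&(abs(Q[...,2]+15)<25)
c,l,st,ce=cv2.connectedComponentsWithStats(g.astype(np.uint8)); i=1+st[1:,4].argmax(); q=Q[l==i]
print("gold px",ce[i].round(),st[i],"tool rect",cv2.minAreaRect(q[:,:2].astype(np.float32)),"z",np.percentile(q[:,2],[5,50,95]).round(1))
E
python3 look2.py w4
```

```text
clock: 12.12
position: [628.4, 140.0, 199.7]
ee_rot: [0.042, 0.963, 0.012, -0.266]
contact_force: [-0.1, -0.7, 0.3]
gripper_width: 38.6
grasp_force: 61.6
[628.4 140.  199.7]
[[-0.855  0.087 -0.511]
 [ 0.074  0.996  0.045]
 [ 0.513  0.    -0.858]]
gold px [313. 184.] [  248     0   127   380 39114] tool rect ((30.83984375, -1.7336101531982422), (152.59425354003906, 42.692779541015625), 0.16135860979557037) z [-19.7 -17.5 -16.3]
```

View pics/w4.png

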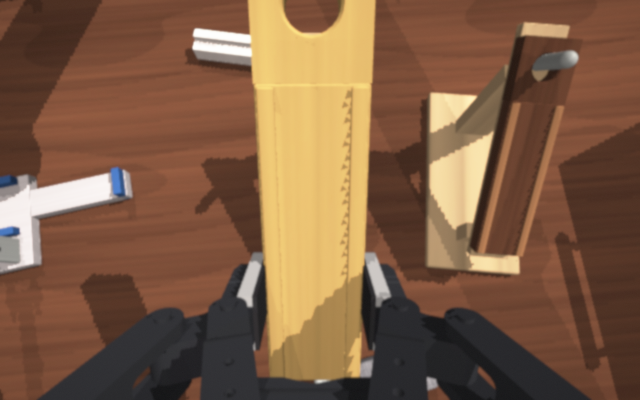

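The gilt is held squarely, with its hole at the top (313,10) and walnut undisturbed on the right. I'll check the hole in the tool frame, and use the symmetric grip to calibrate the wrist camera.

Run:
```python
from h import *
z=np.load("pics/w4.npz"); im,K,Rm,t,T,p=[z[k] for k in("im","K","Rm","t","T","p")]
hsv=cv2.cvtColor(im,cv2.COLOR_RGB2HSV); H,S,V=hsv[...,0].astype(int),hsv[...,1],hsv[...,2]
g=(H>18)&(H<34)&(S>90)&(V>90)
def tool(u,v,zt):
    o=T.T@(t-p); r=T.T@Rm@np.array([(u-K[0,2])/K[0,0],(v-K[1,2])/K[1,1],1]); return (o+r*(zt-o[2])/r[2])
for v in (60,70,78): 
    u=np.nonzero(g[v,235:395])[0]+235; a,b=tool(u[0],v,-15.2),tool(u[-1]+1,v,-15.2); print("edge",v,u[0],u[-1],a.round(1),b.round(1),((a+b)/2).round(2))
pts_=[]
for v in range(2,34,4):
    row=np.nonzero(~g[v,265:362])[0]+265
    if len(row)>3: pts_+= [tool(row[0],v,-15.2)[:2],tool(row[-1]+1,v,-15.2)[:2]]
q=np.array(pts_); A=np.c_[2*q,np.ones(len(q))]; s=np.linalg.lstsq(A,(q**2).sum(1),rcond=None)[0]; print(q.round(1).tolist()); print("hole",s[:2],"r",np.sqrt(s[2]+s[:2]@s[:2]))
print("cam in tool",(T.T@(t-p)).round(1))
```

```text
edge 60 252 371 [ 87.2 -21.8 -15.2] [ 87.2  18.3 -15.2] [ 87.19  -1.74 -15.2 ]
edge 70 253 370 [ 84.  -21.6 -15.2] [ 84.1  18.1 -15.2] [ 84.05  -1.74 -15.2 ]
edge 78 253 370 [ 81.5 -21.8 -15.2] [ 81.5  18.3 -15.2] [ 81.5   -1.75 -15.2 ]
[[104.5, -11.6], [104.5, 8.8], [103.3, -11.3], [103.3, 8.5], [102.2, -11.1], [102.2, 8.6], [101.0, -10.8], [101.0, 8.3], [99.8, -10.1], [99.9, 7.7], [98.7, -9.2], [98.7, 6.7], [97.5, -8.2], [97.5, 5.4], [96.3, -6.6], [96.3, 3.5]]
hole [105.12152109  -1.32463255] r 10.241834225383283
cam in tool [  78.2   -1.1 -142.4]
```

Run:
```python
from h import *
z4=np.load("pics/w4.npz"); T,p=z4["T"],z4["p"]
n=np.array([.512,-.045,.858]); n/=np.linalg.norm(n); X=np.array([-.854,.075,.514]); Y=np.cross(n,X); F0=np.array([479,153.6,125.6])
for nm,box,bb in(("scene",(366,220,390,245),(328,222,396,292)),("top",(256,185,272,210),(252,157,292,220))):
    z=np.load(f"pics/{nm}.npz"); im,d,P=z["im"],z["d"],z["P"]; K,Rm,t=cal(nm)
    S=cv2.cvtColor(im,cv2.COLOR_RGB2HSV)[...,1]
    L=(P-F0)@np.c_[X,Y,n]
    x0,y0,x1,y1=box; m=np.zeros(d.shape,bool); m[y0:y1,x0:x1]=1; m&=(d>0)&(L[...,2]>10)&(L[...,2]<48)&(abs(L[...,0])<20)&(abs(L[...,1])<20)
    a=t-F0-20*n; a=a-n*(a@n); a/=np.linalg.norm(a)
    print(nm,"peg",m.sum(),"local med",np.median(L[m],0).round(1),"axis est (local)",(np.median(L[m],0)[:2]-3.5*np.array([a@X,a@Y])).round(1))
    x0,y0,x1,y1=bb; m=np.zeros(d.shape,bool); m[y0:y1,x0:x1]=1; m&=(d>0)&(abs(L[...,2])<6)&(abs(L[...,0]+70)<85)&(abs(L[...,1])<30)&(P[...,2]>35)
    q=L[m]; print(" board n",len(q),"z med",np.median(q[:,2]).round(1),"rect",cv2.minAreaRect(q[:,:2].astype(np.float32)), "y mid", np.percentile(q[:,1],[3,50,97]).round(1))
    im,d=get_image(nm); P=pts(nm,d); cv2.imwrite(f"pics/{nm}2.png",im[:,:,::-1]); hsv=cv2.cvtColor(im,cv2.COLOR_RGB2HSV); H,S=hsv[...,0],hsv[...,1]
    Q=(P-p)@T; g=(H>14)&(H<34)&(S>90)&(d>0)&(abs(Q[...,2]+15)<15)&(abs(Q[...,1])<40)&(Q[...,0]<150)&(Q[...,0]>-70); q=Q[g]
    print(" gilt",len(q),"rect",cv2.minAreaRect(q[:,:2].astype(np.float32)),"z",np.percentile(q[:,2],[10,50,90]).round(1),"x",np.percentile(q[:,0],[1,50,99]).round(1),"y",np.percentile(q[:,1],[2,50,98]).round(1))
```

```text
scene peg 23 local med [-5.5 -2.8 35.7] axis est (local) [-6.1  0.7]
 board n 682 z med 0.7 rect ((-70.14383697509766, -0.8732929229736328), (169.9074249267578, 36.16438293457031), 0.8080757260322571) y mid [-17.3  -2.   15.6]
 gilt 21 rect ((80.11750030517578, -17.63507080078125), (5.762757301330566, 27.13846206665039), 75.4458236694336) z [-21.  -19.8 -17.7] x [67.2 75.5 92.9] y [-19.8 -17.5 -13.6]
top peg 28 local med [ 2.4  0.8 24.7] axis est (local) [-1.  -0.1]
 board n 404 z med -1.4 rect ((-69.71015930175781, 0.3688621520996094), (34.82588577270508, 169.0261688232422), 89.97891235351562) y mid [-15.9   1.2  16.9]
 gilt 615 rect ((42.35980224609375, 0.5707454681396484), (42.85794448852539, 173.26641845703125), 87.99226379394531) z [-19.  -15.9 -11.1] x [-40.1  57.6 127. ] y [-20.5   1.   19.1]
```

```bash
python3 -m creep '{"translation":[[1.34,-0.14,-0.81],[1.34,-0.14,-0.81],[-0.2,0,-3.4],[-1.8,0.14,-6.1],[-3.47,0.28,-8.88],[-3.47,0.28,-8.88],[-3.47,0.28,-8.88]],"delta_rot":[[0,0,0],[0,0,0],[0,0,0],[0,0,0],[0,0,0],[0,0,0],[0,0,0]],"hand":[3,3,3,3,3,3,3]}'
python3 - <<'E'
from h import *
s=read_state(); T=R.from_quat(s["ee_rot"]).as_matrix(); p=s["position"]; U=p+T@[105,0,-3.2]
n=np.array([.512,-.045,.858]); n/=np.linalg.norm(n); X=np.array([-.854,.075,.514]); Y=np.cross(n,X)
print(p.round(1),T.round(3).tolist(),"hole local X,Y,n:",((U-[480.1,152.9,124.9])@np.c_[X,Y,n]).round(1))
for nm in("scene","top"):
    im,d=get_image(nm); np.savez(f"pics/{nm}3",im=im,d=d); 
a=np.load("pics/scene3.npz")["im"][190:300,300:460]; b=np.load("pics/top3.npz")["im"][140:240,215:325]
cv2.imwrite("pics/crop2.png",np.hstack([cv2.resize(a,(480,330),interpolation=cv2.INTER_CUBIC),cv2.resize(b,(310,330),interpolation=cv2.INTER_CUBIC)])[:,:,::-1])
E
```

```text
clock: 13.15
position: [594.6, 142.7, 110.4]
ee_rot: [0.042, 0.963, 0.012, -0.266]
contact_force: [0.8, 0.0, -0.3]
gripper_width: 38.2
grasp_force: 61.6
[594.6 142.7 110.4] [[-0.855, 0.087, -0.511], [0.075, 0.996, 0.045], [0.513, 0.0, -0.858]] hole local X,Y,n: [-1.1  0.2 49.7]
```

View pics/crop2.png

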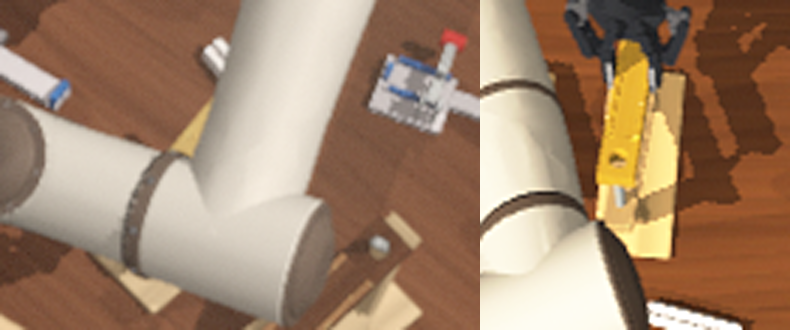

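Left, the scene view is blocked by the arm. Right, the top view shows the gilt hole at top px (264,188) and the empty peg's tip just below it at about (264,197). I'll compare these with the projections.

Run:
```python
from h import *
s=read_state(); T=R.from_quat(s["ee_rot"]).as_matrix(); p=s["position"]
n=np.array([.512,-.045,.858]); n/=np.linalg.norm(n); F=np.array([480.1,152.9,124.9])
K,Rm,t=cal("top")
def pr(w): c=K@(Rm.T@(np.asarray(w)-t)); return (c[:2]/c[2]).round(2)
print("hole top",pr(p+T@[105,0,-15.2]),"gilt ctr",pr(p+T@[40.5,0,-17.2]),"end far",pr(p+T@[125.5,0,-15.2]),"peg tip",pr(F+41*n),"foot",pr(F), "per X mm", (pr(F+10*T[:,0])-pr(F))/10)
im=np.load("pics/top3.npz")["im"]; hsv=cv2.cvtColor(im,cv2.COLOR_RGB2HSV); H,S,V=[hsv[...,i].astype(int) for i in range(3)]
g=((H>18)&(H<34)&(S>150)).astype(np.uint8); g[:,:250]=0;g[:,280:]=0;g[:150]=0;g[205:]=0
v,u=np.nonzero(g); print("gold low v",v.max(), [ (r,np.nonzero(g[r])[0].min(),np.nonzero(g[r])[0].max()) for r in range(165,198,4)if g[r].any()])
print("S grid");print(S[183:208,258:272]);print("V");print(V[183:208,258:272])
```

```text
hole top [263.81 187.85] gilt ctr [267.14 171.18] end far [262.71 193.19] peg tip [264.22 192.47] foot [265.17 200.71] per X mm [-0.052  0.256]
gold low v 196 [(165, np.int64(263), np.int64(274)), (169, np.int64(261), np.int64(274)), (173, np.int64(260), np.int64(273)), (177, np.int64(259), np.int64(272)), (181, np.int64(259), np.int64(271)), (185, np.int64(258), np.int64(271)), (189, np.int64(257), np.int64(270)), (193, np.int64(256), np.int64(269))]
S grid
[[200 197 195 200 198 197 199 200 198 199 198 198 199 205]
 [200 200 197 197 197 198 199 198 196 201 199 198 203 196]
 [200 198 196 195 196 197 195 195 198 200 198 202 202 194]
 [200 198 195 197 198 198 199 197 198 198 198 202 203 180]
 [198 198 201 200 199 195 202 202 198 195 199 199 204 161]
 [197 196 200 191 180 165 164 156 185 198 199 200 202 143]
 [198 197 201 170 135 126 129 125 142 189 203 202 195 137]
 [196 199 198 190 161 144 149 160 174 203 203 202 193 135]
 [199 198 198 198 201 200 199 201 199 197 200 200 179 138]
 [200 198 197 200 197 199 199 196 200 201 199 203 163 134]
 [200 198 196 197 197 199 195 198 198 199 198 2
[... 1616 characters left out ...]
5 248 231 231 232 222 215 234 245 245 231 197 194]
 [255 255 247 225 223 220 196 147 193 236 207 154 151 201]
 [255 254 245 226 224 222 204 153 141 164 161 158 151 227]
 [255 253 237 224 222 221 210 158 144 165 162 168 147 217]
 [255 252 232 225 219 219 215 161 142 165 206 245 220 134]
 [255 250 225 225 217 218 219 165 134 199 232 238 215 129]
 [255 248 225 225 227 229 221 196 217 233 229 224 183 128]
 [255 245 223 224 227 229 229 232 233 229 228 210 150 117]
 [254 233 224 224 227 227 227 230 231 229 230 194 132 136]
 [255 235 225 225 227 227 228 230 230 226 229 200 135 135]
 [184 209 227 225 226 227 227 229 229 231 242 218 159 189]
 [ 34 165 232 230 227 228 229 229 231 235 238 227 220 226]]
```

Projections agree with the observed hole and peg to within about 1 mm. Descending onto the peg.

```bash
python3 -m creep '{"translation":[[-0.3,0.02,-0.5],[-0.6,0.05,-0.9],[-0.9,0.07,-1.4],[-1.2,0.1,-1.9],[-1.5,0.12,-2.4],[-1.5,0.12,-2.4]],"delta_rot":[[0,0,0],[0,0,0],[0,0,0],[0,0,0],[0,0,0],[0,0,0]],"hand":[3,3,3,3,3,3]}'
python3 -m creep '{"translation":[[-0.2,0.02,-0.3],[-0.4,0.04,-0.7],[-0.6,0.06,-1.0],[-0.8,0.08,-1.35],[-0.8,0.08,-1.35]],"delta_rot":[[0,0,0],[0,0,0],[0,0,0],[0,0,0],[0,0,0]],"hand":[3,3,3,3,3]}'
```

```text
clock: 14.0
position: [577.8, 143.8, 84.8]
ee_rot: [0.042, 0.963, 0.011, -0.268]
contact_force: [0.3, -0.9, -0.2]
gripper_width: 38.5
grasp_force: 61.6
clock: 14.62
position: [569.9, 144.7, 71.5]
ee_rot: [0.042, 0.963, 0.011, -0.268]
contact_force: [-0.1, 0.2, -0.8]
gripper_width: 38.8
grasp_force: 61.6
```

```bash
python3 -m creep '{"translation":[[-0.1,0,-0.15],[-0.15,0.01,-0.26],[-0.15,0.01,-0.26]],"delta_rot":[[0,0,0],[0,0,0],[0,0,0]],"hand":[3,3,3]}'
```

```text
clock: 15.0
position: [568.7, 144.8, 69.2]
ee_rot: [0.042, 0.963, 0.012, -0.267]
contact_force: [0.1, -0.8, -0.5]
gripper_width: 39.0
grasp_force: 61.6
```

```bash
python3 -m creep '{"translation":[[0,0,0],[0,0,0],[0,0,0],[0,0,0],[1,-0.1,1.7],[2.5,-0.2,4.3],[5,-0.45,8.6],[6,-0.5,11]],"delta_rot":[[0,0,0],[0,0,0],[0,0,0],[0,0,0],[0,0,0],[0,0,0],[0,0,0],[0,0,0]],"hand":[4.5,5.5,6.5,6.5,6.5,6.5,6.5,6.5]}'
python3 - <<'E'
from h import *
K,Rm,t=cal("wrist"); im,d=get_image("wrist"); P=pts("wrist",d); cv2.imwrite("pics/w5.png",im[:,:,::-1]); np.savez("pics/w5",im=im,d=d,P=P,K=K,Rm=Rm,t=t)
n=np.array([.512,-.045,.858]); n/=np.linalg.norm(n); X=np.array([-.854,.075,.514]); Y=np.cross(n,X); L=(P-[480.1,152.9,124.9])@np.c_[X,Y,n]
hsv=cv2.cvtColor(im,cv2.COLOR_RGB2HSV); H,S,V=[hsv[...,i].astype(int) for i in range(3)]
g=(H>18)&(H<34)&(S>130)&(V>80)&(d>0)&(abs(L[...,1])<40)&(L[...,0]<40)&(L[...,0]>-170)&(abs(L[...,2]-15)<15)
q=L[g]; print(len(q),cv2.minAreaRect(q[:,:2].astype(np.float32)),np.percentile(q[:,2],[5,50,95]).round(1))
c=q.mean(0); print("normal local",np.linalg.svd(q-c,full_matrices=False)[2][2].round(3))
E
```

```text
clock: 16.0
position: [630.3, 139.5, 181.5]
ee_rot: [0.042, 0.963, 0.012, -0.265]
contact_force: [-0.5, -0.5, -0.4]
gripper_width: 65.0
grasp_force: 0.0
825 ((-67.29100799560547, 2.644887924194336), (167.06765747070312, 39.52235412597656), 0.11112789064645767) [16.  17.6 19.8]
normal local [-0.008  0.001 -1.   ]
```

View pics/w5.png

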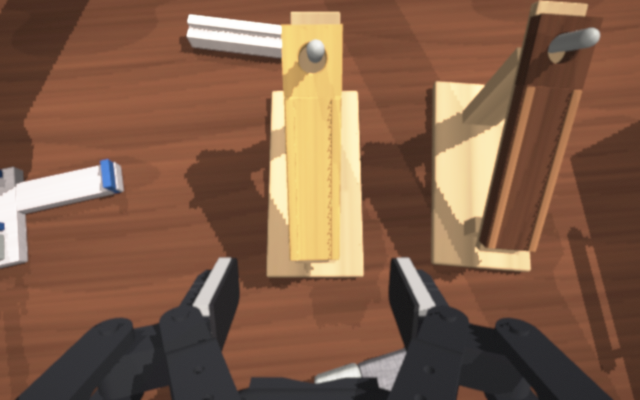

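Gilt hangs flat on the peg (peg tip (315,50)) and walnut is untouched. Next I untilt and travel to the white sample.

```bash
python3 -m creep '{"translation":[[0,0,5],[0,-4,9],[-1,-10,11],[-2,-16,11],[-3,-22,11],[-4,-28,11],[-5,-34,11],[-6,-40,11]],"delta_rot":[[-0.8,-9,0],[-1.6,-18,0],[-2.4,-27,0],[-2.7,-30.8,0],[-2.7,-30.8,0],[-2.7,-30.8,0],[-2.7,-30.8,0],[-2.7,-30.8,0]],"hand":[6.5,6.5,7,8,8.5,8.5,8.5,8.5]}'
python3 -m creep '{"translation":[[-0.5,-5,-1],[-1,-10,-2],[-1,-15,-3],[-1,-15.5,-3],[-1,-15.5,-3]],"delta_rot":[[0,0,3],[0,0,3],[0,0,3],[0,0,3],[0,0,3]],"hand":[8.5,8.5,8.5,8.5,8.5]}'
python3 - <<'E'
from h import *
s=read_state(); print(s["position"].round(1),s["ee_rot"].round(3),s["joints"].round(2))
K,Rm,t=cal("wrist"); im,d=get_image("wrist"); P=pts("wrist",d); cv2.imwrite("pics/w6.png",im[:,:,::-1]); np.savez("pics/w6",im=im,d=d,P=P,K=K,Rm=Rm,t=t)
hsv=cv2.cvtColor(im,cv2.COLOR_RGB2HSV); H,S,V=[hsv[...,i].astype(int) for i in range(3)]
g=((S<60)&(V>110)&(d>0)&(P[...,2]>9.5)&(P[...,2]<22)).astype(np.uint8); c,l,st,ce=cv2.connectedComponentsWithStats(g)
for i in range(1,c):
    if st[i,4]<400: continue
    q=P[l==i]; r=cv2.minAreaRect(q[:,:2].astype(np.float32)); print(st[i,4],ce[i].round(),np.median(q,0).round(1),np.round(r[0],1),np.round(r[1],1),round(r[2],2))
    b=(l==i).astype(np.uint8); 
    cs,hi=cv2.findContours(b,cv2.RETR_CCOMP,cv2.CHAIN_APPROX_NONE)
    for k,cc in enumerate(cs):
        if hi[0][k][3]>=0 and len(cc)>12: a=cc[:,0]; print("  hole px",a.mean(0).round(1),"xy",P[a[:,1],a[:,0]].mean(0).round(1))
E
```

```text
clock: 17.05
position: [567.8, -261.8, 289.0]
ee_rot: [0.044, 0.999, 0.0, -0.001]
contact_force: [1.2, -0.1, -0.6]
gripper_width: 84.7
grasp_force: 0.0
clock: 17.68
position: [558.4, -415.2, 258.6]
ee_rot: [0.018, 1.0, 0.0, -0.001]
contact_force: [0.5, 0.1, -0.3]
gripper_width: 84.7
grasp_force: 0.0
[ 558.4 -415.2  258.6] [ 0.018  1.     0.    -0.001] [-0.41  0.5   0.25  0.   -1.33 -1.2 ]
5798 [297. 118.] [ 508.1 -432.    15. ] [ 519.2 -430.9] [170.  40.] 6.21
  hole px [307.  183.4] xy [ 582.7 -424.    13.2]
7645 [538. 139.] [ 534.9 -178.2   12.4] [ 545.6 -149.9] [ 94.3 179.1] 8.45
  hole px [525.7 160. ] xy [ 563.5 -181.5   15. ]
  hole px [482.9 143.5] xy [ 543.9 -230.3   14.1]
  hole px [525.7 110.8] xy [ 510.5 -189.5   15.4]
2398 [312. 247.] [ 661.6 -421.    12.6] [ 662.8 -421.3] [67.9 68.9] 89.3
```

View pics/w6.png

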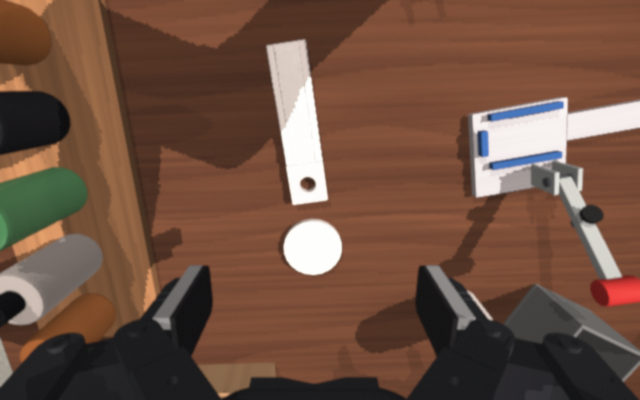

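White measures 170 × 40 mm, centre (519,−431), yaw 6.2°, hole towards the lid (px 307,183), and the lid (312,247) is clear. I'll grip 40 mm towards the hole.

```bash
python3 -m creep '{"translation":[[0.1,-0.9,-5],[0.1,-0.9,-10],[0.1,-0.9,-15],[0.1,-0.9,-19],[0.1,-0.9,-22],[0.1,-0.9,-22],[0.1,-0.9,-22]],"delta_rot":[[0,0,8.3],[0,0,8.3],[0,0,8.3],[0,0,8.3],[0,0,8.3],[0,0,8.3],[0,0,8.3]],"hand":[8.5,8.5,8.5,8,7.5,7,7]}'
```

```text
clock: 18.6
position: [561.3, -424.0, 41.4]
ee_rot: [-0.056, 0.998, -0.001, 0.0]
contact_force: [0.2, -0.6, 1.8]
gripper_width: 70.0
grasp_force: 0.0
```

```bash
python3 -m creep '{"translation":[[-0.2,-0.25,-2],[-0.2,-0.25,-3.3],[-0.2,-0.25,-3.8],[-0.2,-0.25,-3.8]],"delta_rot":[[0,0,0],[0,0,0],[0,0,0],[0,0,0]],"hand":[7,7,7,7]}'
```

```text
clock: 19.1
position: [557.4, -426.7, 0.4]
ee_rot: [-0.055, 0.998, 0.0, -0.001]
contact_force: [-0.2, -0.2, -0.0]
gripper_width: 69.5
grasp_force: 0.0
```

```bash
python3 -m creep '{"translation":[[0,0,0],[0,0,0],[0,0,0],[0,0,0]],"delta_rot":[[0,0,0],[0,0,0],[0,0,0],[0,0,0]],"hand":[3,3,3,3]}'
```

```text
clock: 19.6
position: [558.4, -427.0, 2.2]
ee_rot: [-0.055, 0.998, -0.001, -0.0]
contact_force: [1.1, -0.0, 3.7]
gripper_width: 38.0
grasp_force: 63.3
```

```bash
python3 -m creep '{"translation":[[0,0,4],[0,0,9],[0,2,14],[0,6,18],[-1,10,21],[-1.5,15,21],[-2,20,21],[-2.5,25,21]],"delta_rot":[[0,0,0],[0,0,0],[0,0,0],[0,0,8],[0,0,18],[0,0,28],[0,0,38],[0,0,48]],"hand":[3,3,3,3,3,3,3,3]}'
python3 -m creep '{"translation":[[-0.4,3,0],[-0.9,7.5,0],[-0.9,7.5,0],[-0.9,7.5,0],[-0.9,7.5,0],[-0.9,7.5,0],[-0.9,7.5,0]],"delta_rot":[[0,0,10],[0,0,20],[0,0,30],[0,0,40],[0,0,44],[0,0,44],[0,0,44]],"hand":[3,3,3,3,3,3,3]}'
python3 - <<'E'
from h import *
s=read_state(); T=R.from_quat(s["ee_rot"]).as_matrix(); p=s["position"]; print(p.round(1),T.round(3).tolist())
K,Rm,t=cal("wrist"); im,d=get_image("wrist"); P=pts("wrist",d); cv2.imwrite("pics/w7.png",im[:,:,::-1]); np.savez("pics/w7",im=im,d=d,P=P,K=K,Rm=Rm,t=t,T=T,p=p)
Q=(P-p)@T; hsv=cv2.cvtColor(im,cv2.COLOR_RGB2HSV); S,V=hsv[...,1],hsv[...,2]
g=(d>0)&(S<60)&(V>90)&(abs(Q[...,2]+15)<8)&(abs(Q[...,1])<30)
for x in range(20,125,15):
    k=g&(abs(Q[...,0]-x)<3); 
    if k.sum()>30: a=np.percentile(Q[k][:,1],[1,99]); print(x,k.sum(),a.round(1),a.mean().round(2),"z",np.median(Q[k][:,2]).round(1))
print("x max",np.percentile(Q[g][:,0],[0.5,99.5]).round(1),"cam tool",(T.T@(t-p)).round(1))
z=np.load("pics/w3.npz"); print("w3 cam-pos", (z["t"]-np.array([521.5,-100.8,235.4])).round(1))
E
```

```text
clock: 20.6
position: [531.8, -175.0, 210.7]
ee_rot: [-0.459, 0.889, 0.0, -0.001]
contact_force: [1.1, 0.7, -0.8]
gripper_width: 38.1
grasp_force: 62.9
clock: 21.48
position: [523.4, -101.7, 210.9]
ee_rot: [0.756, -0.655, 0.0, 0.001]
contact_force: [1.3, -0.3, -0.8]
gripper_width: 38.0
grasp_force: 62.9
[ 523.4 -101.7  210.9] [[0.143, -0.99, -0.0], [-0.99, -0.143, -0.002], [0.001, 0.001, -1.0]]
20 1343 [-18.5  20.5] 1.02 z -12.3
35 1493 [-18.3  20.6] 1.14 z -12.3
50 1651 [-18.2  20.7] 1.24 z -12.3
65 1833 [-18.1  20.8] 1.35 z -12.2
80 2031 [-18.1  20.9] 1.38 z -12.2
95 2274 [-18.  21.] 1.5 z -12.1
x max [-44.1 105.8] cam tool [  78.5    0.8 -142.8]
w3 cam-pos [ 10.5 -77.9 142.7]
```

White is held square (±19.5 mm about the tool centre line). The symmetric grip shows the wrist camera bias is about (−1.1,−1.6) mm in world axes, so I correct x by +1.9 mm. Lowering to just above the fences to compare white edges and fences in one view.

```bash
python3 -m creep '{"translation":[[0.19,0,-4],[0.19,0,-8],[0.19,0,-12],[0.19,0,-15],[0.19,0,-17.4],[0.19,0,-17.4],[0.19,0,-17.4],[0.19,0,-17.4]],"delta_rot":[[0,0,0.4],[0,0,0.4],[0,0,0.4],[0,0,0.4],[0,0,0.4],[0,0,0.4],[0,0,0.4],[0,0,0.4]],"hand":[3,3,3,3,3,3,3,3]}'
cat > look3.py <<'E'
import sys
from h import *
s=read_state(); T=R.from_quat(s["ee_rot"]).as_matrix(); p=s["position"]; print(p.round(1),(2*np.degrees(np.arctan2(s["ee_rot"][1],s["ee_rot"][0]))).round(2),s["contact_force"].round(1))
K,Rm,t=cal("wrist"); im,d=get_image("wrist"); P=pts("wrist",d); cv2.imwrite(f"pics/{sys.argv[1]}.png",im[:,:,::-1])
Q=(P-p)@T; hsv=cv2.cvtColor(im,cv2.COLOR_RGB2HSV); H,S,V=[hsv[...,i].astype(int) for i in range(3)]
g=(d>0)&(S<60)&(V>90)&(abs(Q[...,2]+13)<8)&(abs(Q[...,1])<30)
b=(d>0)&(H>98)&(H<125)&(S>100)&(abs(Q[...,1])<50)&(Q[...,0]>-80)
for x in range(30,150,10):
    o=[x]
    for k in (g,b&(Q[...,1]<0),b&(Q[...,1]>0)):
        k=k&(abs(Q[...,0]-x)<3); o.append(np.r_[np.percentile(Q[k][:,1],[2,98]),np.median(Q[k][:,2])].round(1).tolist() if k.sum()>15 else None)
    print(o)
c,l,st,ce=cv2.connectedComponentsWithStats(b.astype(np.uint8))
for i in range(1,c):
    if st[i,4]>80: q=Q[l==i]; print("blue",st[i,4],ce[i].round(),np.median(q,0).round(1),np.percentile(q[:,0],[1,99]).round(1))
q=Q[g]; print("white x",np.percentile(q[:,0],[.2,99.8]).round(1))
E
python3 look3.py w8
```

```text
clock: 22.52
position: [526.6, -101.7, 38.5]
ee_rot: [0.759, -0.652, 0.002, -0.0]
contact_force: [0.1, -0.2, -0.6]
gripper_width: 38.6
grasp_force: 62.8
[ 526.6 -101.7   38.5] -81.31 [ 0.1 -0.2 -0.6]
[30, [-17.6, 20.1, -12.2], None, None]
[40, [-17.6, 20.2, -12.1], None, None]
[50, [-17.4, 20.3, -12.1], [-26.4, -22.9, 16.6], [26.6, 32.9, 16.4]]
[60, [-17.3, 20.3, -12.1], [-26.4, -23.0, 16.7], [26.6, 33.3, 16.6]]
[70, [-17.3, 20.4, -12.1], [-26.3, -23.1, 16.6], [26.4, 33.2, 16.6]]
[80, [-17.2, 20.4, -12.0], [-26.3, -22.9, 16.8], [26.5, 33.3, 16.6]]
[90, [-17.1, 20.5, -12.0], [-26.4, -22.9, 16.9], [26.7, 33.5, 16.6]]
[100, [-17.0, 20.6, -12.0], [-26.3, -22.8, 16.8], [26.9, 33.5, 16.5]]
[110, None, [-26.2, -22.5, 16.8], [26.8, 33.7, 16.7]]
[120, None, None, None]
[130, None, None, None]
[140, None, None, None]
blue 1322 [253.  74.] [ 84.6 -24.6  16.8] [ 51.4 111.6]
blue 2506 [382.  74.] [84.6 30.  16.6] [ 51.5 111.7]
blue 110 [313. 328.] [-48.    0.9  23.3] [-48.8 -47.2]
white x [-44.9 106. ]
```

View pics/w8.png

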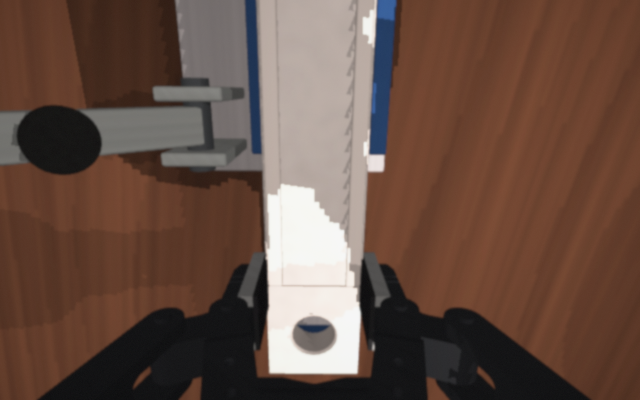

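Fences (outer edges at tool y −26.4/+33.3, px 253 and 382) are parallel to white, but their centre is 1.7 mm off from white's. I correct by (−1.5,−1.1) mm and lower.

```bash
python3 -m creep '{"translation":[[-0.15,-0.11,-0.5],[-0.15,-0.11,-1],[-0.15,-0.11,-1],[-0.15,-0.11,-1]],"delta_rot":[[0,0,0],[0,0,0],[0,0,0],[0,0,0]],"hand":[3,3,3,3]}'; python3 look3.py w9 | sed -n '1p;4,9p;/blue/p;/white/p'
```

```text
clock: 23.08
position: [524.2, -102.8, 27.1]
ee_rot: [0.759, -0.651, 0.001, 0.001]
contact_force: [0.6, -0.2, -1.5]
gripper_width: 37.8
grasp_force: 62.8
[ 524.2 -102.8   27.1] -81.31 [ 0.6 -0.2 -1.5]
[50, [-17.5, 20.0, -12.2], [-29.2, -22.1, 5.3], [24.6, 30.2, 5.1]]
[60, [-17.5, 20.1, -12.2], [-29.2, -22.0, 5.2], [24.4, 30.6, 5.0]]
[70, [-17.4, 20.1, -12.2], [-29.2, -21.9, 5.1], [24.4, 30.8, 5.1]]
[80, [-17.4, 20.3, -12.2], [-29.2, -21.9, 5.2], [24.4, 30.7, 5.0]]
[90, [-17.3, 20.3, -12.2], [-29.0, -21.8, 5.2], [24.6, 30.8, 5.0]]
[100, [-17.2, 20.4, -12.1], [-29.0, -21.8, 5.2], [24.6, 31.0, 5.0]]
blue 3155 [247.  77.] [ 83.  -25.3   5.2] [ 50.8 109.4]
blue 2597 [381.  77.] [82.8 27.6  5. ] [ 50.5 109.4]
white x [-44.9 106. ]
```

```bash
python3 -m creep '{"translation":[[0.07,-0.02,-0.3],[0.07,-0.02,-0.6],[0.07,-0.02,-0.9],[0.07,-0.02,-1.2],[0.07,-0.02,-1.2]],"delta_rot":[[0,0,0],[0,0,0],[0,0,0],[0,0,0],[0,0,0]],"hand":[3,3,3,3,3]}'
```

```text
clock: 23.75
position: [524.6, -103.0, 14.9]
ee_rot: [0.759, -0.652, 0.0, 0.001]
contact_force: [0.8, -0.2, 0.3]
gripper_width: 38.1
grasp_force: 62.8
```

```bash
python3 -m creep '{"translation":[[0,0,-0.05],[0,0,-0.05],[0,0,-0.05],[0,0,-0.05],[0,0,3],[0,0,8],[0,0,13],[0,0,17]],"delta_rot":[[0,0,0],[0,0,0],[0,0,0],[0,0,0],[0,0,0],[0,0,0],[0,0,0],[0,0,0]],"hand":[4.5,5.5,6.5,6.5,6.5,6.5,6.5,6.5]}'
python3 - <<'E'
from h import *
import time
s=read_state(); print(s["position"].round(1))
K,Rm,t=cal("wrist"); im,d=get_image("wrist"); P=pts("wrist",d); cv2.imwrite("pics/w10.png",im[:,:,::-1])
hsv=cv2.cvtColor(im,cv2.COLOR_RGB2HSV); H,S,V=[hsv[...,i].astype(int) for i in range(3)]
b=(H>98)&(H<125)&(S>100)&(P[...,2]<30)&(abs(P[...,0]-530)<60); c,l,st,ce=cv2.connectedComponentsWithStats(b.astype(np.uint8))
for i in range(1,c):
    if st[i,4]>80: q=P[l==i]; r=cv2.minAreaRect(q[:,:2].astype(np.float32)); print("blue",np.median(q,0).round(1),np.round(r[0],1),np.round(r[1],1),round(r[2],1))
ux=np.array([np.cos(.148),np.sin(.148)]); uy=np.array([-ux[1],ux[0]]); L=np.stack([(P[...,:2]-[529.9,-141.5])@ux,(P[...,:2]-[529.9,-141.5])@uy],-1)
g=(S<70)&(V>80)&(d>0)&(abs(L[...,0])<24)&(abs(L[...,1])<91)&(P[...,2]>24)&(P[...,2]<34); q=P[g]; r=cv2.minAreaRect(q[:,:2].astype(np.float32)); print("white",len(q),np.round(r[0],1),np.round(r[1],1),round(r[2],1),"z",np.percentile(q[:,2],[2,50,98]).round(1))
for y in(-75,-50,-20,20,60,75):
    k=g&(abs(L[...,1]-y)<5); print(y,np.median(P[k][:,2]).round(1),np.percentile(L[k][:,0],[1,99]).round(1))
rr=((H<6)|(H>174))&(S>160)&(V>80)&(P[...,0]>600)&(P[...,0]<720)&(P[...,2]>90); q=P[rr]; print("red",len(q),np.percentile(q,[2,50,98],axis=0).round(1).tolist())
E
```

```text
clock: 24.75
position: [525.1, -103.0, 187.6]
ee_rot: [0.759, -0.652, 0.001, -0.0]
contact_force: [-0.4, -0.1, 0.3]
gripper_width: 65.1
grasp_force: 0.0
[ 525.1 -103.   187.6]
blue [ 547.6 -232.9   28. ] [ 547.8 -232.9] [26.1  7.6] 9.1
blue [ 567.7 -187.2   28.2] [ 567.4 -185.7] [ 7.2 73. ] 8.5
blue [ 515.9 -195.4   27.7] [ 515.5 -193.5] [ 7.6 72.4] 8.5
blue [521.4 -51.7  27.5] [520.8 -52.1] [26.4  8. ] 9.5
white 8322 [ 534.1 -141.9] [ 46.5 177.3] 5.8 z [30.1 32.  33.9]
-75 32.2 [-16.3  23.4]
-50 32.2 [-16.1  23.7]
-20 32.1 [-15.4  23.2]
20 32.0 [-15.5  23.7]
60 31.6 [-15.6  23.3]
75 31.4 [-15.1  23.5]
red 2763 [[653.6, -163.8, 127.4], [661.1, -149.2, 138.4], [674.5, -133.4, 141.4]]
```

White lies seated: the relative offset from the fence centre is about −0.3 mm, it is level, and its top is 4 mm above the stops, as it should be. Now to the open clamp grip.

```bash
python3 -m creep '{"translation":[[0,0,2],[2,-0.6,3],[5,-1.5,3],[8,-2.4,3],[11,-3.3,3],[13.9,-4.28,3],[13.9,-4.28,3],[13.9,-4.28,3]],"delta_rot":[[0,0,10.5],[0,0,21],[0,0,31.5],[0,0,42],[0,0,52.5],[0,0,63],[0,0,73.5],[0,0,84]],"hand":[6,6,6,6,6,6,6,6]}'
python3 -m creep '{"translation":[[0,0,-2],[0,0,-5],[0,0,-5],[0,0,-5]],"delta_rot":[[0,0,5.7],[0,0,5.7],[0,0,5.7],[0,0,5.7]],"hand":[6,6,6,6]}'; python3 look.py w11 | grep -v gold
```

```text
clock: 25.8
position: [663.9, -145.9, 214.0]
ee_rot: [1.0, 0.026, 0.0, -0.0]
contact_force: [-0.3, -0.6, 0.3]
gripper_width: 60.0
grasp_force: 0.0
clock: 26.3
position: [664.5, -146.0, 166.2]
ee_rot: [0.997, 0.073, 0.002, 0.0]
contact_force: [0.1, -0.9, 0.6]
gripper_width: 59.7
grasp_force: 0.0
[ 664.5 -146.   166.2] 8.4
blue 411 [355. 293.] med [ 567.5 -201.    22.3] rect [ 566.4 -200.2] [ 8.2 41.7] 8.6
blue 161 [383. 319.] med [ 544.3 -231.7   22.6] rect [ 545.  -232.1] [26.8  6.9] 10.8
blue 222 [337. 344.] med [ 509.9 -193.2   22.6] rect [ 509.5 -193. ] [ 4.5 73.2] 8.9
red 2401 [313. 233.] med [ 667.5 -146.6  132.2] rect [ 634.7 -150.6] [82.  56.5] 10.2
```

```bash
python3 -m creep '{"translation":[[0,0,-3],[0,0,-5.8],[0,0,-5.8],[0,0,-5.8],[0,0,-5.8],[0,0,-5.8],[0,0,-5.8]],"delta_rot":[[0,0,0],[0,0,0],[0,0,0],[0,0,0],[0,0,0],[0,0,0],[0,0,0]],"hand":[6,6,6,6,2,2,2]}'
```

```text
clock: 27.22
position: [664.7, -146.1, 109.1]
ee_rot: [0.997, 0.073, 0.002, 0.0]
contact_force: [-1.2, 0.4, 5.1]
gripper_width: 30.7
grasp_force: 60.0
```

```bash
python3 -m creep '{"translation":[[-1.08,-0.16,1.04],[-2.7,-0.4,2.19],[-4.5,-0.67,3.04],[-6.41,-0.95,3.56],[-8.39,-1.25,3.73],[-10.36,-1.54,3.56],[-12.27,-1.82,3.04],[-14.07,-2.09,2.19]],"delta_rot":[[0,0,0],[0,0,0],[0,0,0],[0,0,0],[0,0,0],[0,0,0],[0,0,0],[0,0,0]],"hand":[2,2,2,2,2,2,2,2]}'
```

```text
clock: 28.22
position: [524.6, -166.7, 131.9]
ee_rot: [0.997, 0.074, 0.004, 0.0]
contact_force: [1.5, 0.6, 6.3]
gripper_width: 31.1
grasp_force: 60.7
```

```bash
python3 -m creep '{"translation":[[-1.62,-0.24,-1.15],[-3.03,-0.45,-2.57],[-4.16,-0.62,-4.21],[-5.0,-0.74,-6.03],[-5.44,-0.81,-7.57],[-5.63,-0.84,-8.76],[-5.69,-0.84,-9.5],[-5.69,-0.84,-9.5]],"delta_rot":[[0,0,0],[0,0,0],[0,0,0],[0,0,0],[0,0,0],[0,0,0],[0,0,0],[0,0,0]],"hand":[2,2,2,2,2,2,2,2]}'
```

```text
clock: 29.22
position: [464.9, -175.2, 34.1]
ee_rot: [0.997, 0.074, -0.001, -0.0]
contact_force: [-3.5, -2.6, 5.7]
gripper_width: 30.5
grasp_force: 103.1
```

```bash
python3 -m creep '{"translation":[[0,0,-0.15],[0,0,-0.3],[0,0,-0.3],[0,0,-0.3],[0,0,-0.3],[0,0,-0.3],[0,0,-0.3]],"delta_rot":[[0,0,0],[0,0,0],[0,0,0],[0,0,0],[0,0,0],[0,0,0],[0,0,0]],"hand":[2,2,2,4,5,6,6]}'
python3 -m creep '{"translation":[[0,0,3],[-0.5,0,7],[-1,0,12],[-1,0,17],[-1,0,20],[-1,0,20],[-1,0,20],[-1,0,20]],"delta_rot":[[0,0,0],[0,0,0],[0,0,0],[0,0,0],[0,0,0],[0,0,0],[0,0,0],[0,0,0]],"hand":[6,6,6,6,6,6,6,6]}'
python3 look.py w12
python3 - <<'E'
from h import *
z=np.load("pics/w12.npz"); im,d,P=z["im"],z["d"],z["P"]
for nm in ("scene","top"):
    a,_=get_image(nm); cv2.imwrite(f"pics/{nm}9.png",a[:,:,::-1])
    if nm=="scene": sc=a
cv2.imwrite("pics/fin.png",np.vstack([cv2.resize(sc[130:300,230:480],(440,300)),cv2.resize(im,(440,275))])[:,:,::-1])
hsv=cv2.cvtColor(im,cv2.COLOR_RGB2HSV); H,S,V=[hsv[...,i].astype(int) for i in range(3)]
b=np.array([531.,-141]); b=np.array([529.9,-141.5]); ux=np.array([np.cos(.148),np.sin(.148)]); uy=np.array([-ux[1],ux[0]]); L=np.stack([(P[...,:2]-b)@ux,(P[...,:2]-b)@uy],-1)
for y in(-75,-55,0,20,50,75):
    k=(S<70)&(d>0)&(abs(L[...,0])<23)&(abs(L[...,1]-y)<4)&(P[...,2]>23)&(P[...,2]<31); print(y,k.sum(),np.median(P[k][:,2]).round(1),np.percentile(L[k][:,0],[1,99]).round(1))
E
```

```text
clock: 30.1
position: [466.3, -175.0, 31.0]
ee_rot: [0.997, 0.073, 0.001, -0.0]
contact_force: [-0.3, 0.4, -1.1]
gripper_width: 59.7
grasp_force: 0.0
clock: 31.1
position: [455.5, -175.0, 229.6]
ee_rot: [0.997, 0.073, -0.001, -0.0]
contact_force: [0.0, 0.3, 0.1]
gripper_width: 60.0
grasp_force: 0.0
[ 455.5 -175.   229.6] 8.38
blue 380 [353.  56.] med [ 564.3 -196.3   22.3] rect [ 564.6 -196.4] [ 6.1 49.6] 8.5
blue 245 [192.  85.] med [516.8 -51.5  22.1] rect [516.5 -51.2] [26.1  7.8] 10.1
blue 219 [386.  86.] med [ 543.5 -232.1   22.1] rect [ 543.3 -232.1] [26.   7.3] 8.6
blue 318 [351. 115.] med [ 512.4 -203.5   22.2] rect [ 512.  -203.6] [ 5.8 49.2] 8.5
blue 228 [475. 309.] med [ 321.9 -380.9   28.3] rect [ 319.3 -381.9] [10.7 37.9] 10.3
blue 165 [287. 341.] med [ 251.1 -174.9   29.3] rect [ 243.5 -175.7] [37.2  9.5] 11.0
red 846 [316. 164.] med [ 466.3 -176.7   54.4] rect [ 459.7 -177.5] [36.2 37.6] 8.4
-75 385 26.6 [-20.2  18.7]
-55 380 26.6 [-20.2  18.7]
0 385 26.7 [-20.2  18.8]
20 391 26.5 [-20.2  19.7]
50 392 26.1 [-20.1  19.7]
75 375 26.1 [-19.2  19.6]
```

View pics/fin.png

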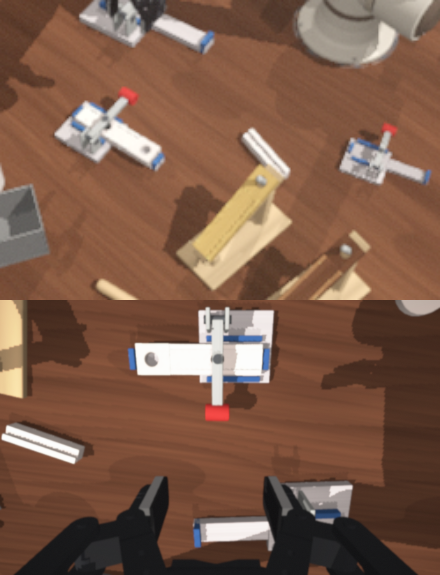

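The white sample is flat in the pocket (centre offset −0.3 to −0.5 mm, level). The clamp is down, with its grip top at 54.4 mm against 54.3 at the start. Gilt and walnut both hang, and the gripper is clear.

```bash
python3 -c "
from bench import *
print(job_done())"
```

```text
the job is handed in; nothing more can be done
None
```

I handed the job in at about 31 s. Gilt hangs flat on the formerly empty peg, white lies level in the jig with the clamp down on it, walnut still hangs, and the gripper is clear; the judge's verdict was not shown.

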